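# Lock the lens carriage: find the hidden lock hole with the pin

## Task

Lock the lens carriage for servicing: take the steel locking pin out of its dark stowage block, reach with it squarely down the slot of the leaning green guard and feel along the hidden lock bar below for its one hole, and push the pin in until its collar sits flat on the guard, then let go. Feel gently, never leaning or jamming hard against the guard or bar, and do not disturb the oil tin, lamp glass or water bottle.

Things in the scene. Friction and masses are not known exactly. Their poses are not given: they have to be found in the camera images.
- pin_grip (a point): Centre of the square grip of the bare steel locking pin (loose, 0.14 to 0.21 kg, balanced near the grip, 132 mm tall), which stands in the stowage block with its collar on the block's top. Grip 18 x 18 mm in x and y, from 28 mm below to 28 mm above this point; under it a round collar 32 mm across, its underside 34 mm below this point; then the round shank. z up along the pin, x and y square to the flats.
- pin_tip (a point): The foot of the pin's round shank, on its axis, 104 mm below the grip's centre. The shank is 13 mm across, 70 mm long from the collar's underside, with a 2 mm chamfer at the foot. Carried with fast swings, the pin can turn a little in the fingers. z up along the pin.
- stow: Fixed dark steel stowage block, 62 x 62 mm, 74 mm high, with one upright blind hole 15.5 mm across and 72.5 mm deep in the middle of its top, where the pin stands at the start. Origin: centre of its underside; z up.
- guard: Fixed foot plate of the green cast guard, 150 x 270 mm; it carries the leaning head. Origin on the table straight below the middle of the slot's mouth, z up, y along the slot. Guard, bar and pin are rigid: keep pushes on them gentle, well under 40 N.
- head: The guard's fixed head, 100 mm (x) by 250 mm (y), leaning 30 degrees towards the robot's side. Origin: middle of the slot's mouth in its flat top, 115 mm above the table; z out of the mouth along the slot's depth (the way the pin must point), y along the slot, x across. Slot 18 mm wide, 90 mm long, square to the top. Pin home: collar on the top, foot at z = -70 mm, pin's z along this z.
- bar_face (a point): Middle of the slot's bottom (not the hole), 46 mm down the slot from the head's origin, on the flat smooth face of the lock bar. The braked bar stays put. It has one round hole square to the face, 18 mm across, 35 mm deep, 1 mm chamfer, centred across the slot but anywhere from -32 to +32 mm along y from here, different each time; axes as the head's.
- oil_tin: Loose copper-coloured oil tin with a spout, 44 mm across, 85 mm tall, between the guard and the stowage block. Origin: centre of its underside. Leave alone.
- lamp_glass: Loose clear lamp glass, 84 mm across, 130 mm tall, on the far side. Origin: centre of its underside. Leave alone.
- bottle: Loose water bottle, 62 mm across, 170 mm tall, on the far side. Origin: centre of its underside. Leave alone.
Things that resemble listed ones, but are neither listed nor needed, are in the scene too. There is more than one size of the part that bears pin_grip; the job needs the largest.

How it is judged:
On the way, in this order (a step that is already met when the one before it is completed fails the run):
1. the pin is drawn out of its stowage block (z of pin_tip in the frame of stow above 0.078 m), for 0.1 s.
2. the pin's foot is down the slot of the guard, at or near the bar's face (z of pin_tip in the frame of head between -0.075 and -0.04 m and x of pin_tip in the frame of head between -0.01 and 0.01 m and y of pin_tip in the frame of head between -0.046 and 0.046 m), for 0.1 s.
At the end, for the whole second after the job is handed in: The pin is home in the lock bar's hole: its foot within 6 mm of the slot's centre line, its collar within 3 mm of the guard's top, in line with the slot's depth within 0.1 rad, and let go (z of pin_tip in the frame of head between -0.078 and -0.067 m and x of pin_tip in the frame of head between -0.006 and 0.006 m and y of pin_tip in the frame of head between -0.04 and 0.04 m and angle between the z axis of pin_tip and the z axis of head, either way round below 0.1 rad); the robot touches nothing.
It fails at once if guard or lock bar pressed with more than 40 N (contact force between guard and anything else above 40 N).
It fails at once if the oil tin moved more than 30 mm (distance of oil_tin from where it was at the start of the episode above 0.03 m).
It fails at once if the bottle moved more than 30 mm (distance of bottle from where it was at the start of the episode above 0.03 m).
It fails at once if the lamp glass moved more than 30 mm (distance of lamp_glass from where it was at the start of the episode above 0.03 m).
It also fails if it takes over 72 s, if anything falls off the work surface, if the arm or the gripper's body presses on something with over 40 N, if the wrist force passes 120 N, or if a joint passes its speed limit or range.

## Robot

A 6-joint arm with a two-finger parallel gripper is mounted at the origin on the work surface. World frame = base frame: x ahead of the robot, y to its left, z up, the work surface at z = 0. Lengths are in m, angles in rad, forces in N, time in s.
With the tool pointing down it reaches from about 0.325 to 0.775 m from the base axis. Payload 5.5 kg.
Tool frame: the origin (TCP) lies at the very end of the fingers, on their centre line; the grasp point (between the pads) lies 19 mm behind it; x points along the fingers, y is the direction in which the jaws open and shut, and the axes are right-handed (so a half turn about x gives the same grasp; the last joint's range is limited). The gripper opens to 85 mm and grips with 20 to 120 N. Pads are 22 mm wide; open, the fingers measure 114 mm over their backs; the gripper's body (76 mm by 85 mm) begins 54 mm behind the grasp point. The pads swing forward as they close: fully open they stand 13 mm farther back than shut.
Start: joints at [1.176, 0.091, 1.231, -0, 1.82, -0.057], TCP at [0.199, 0.566, 0.231] pointing down, gripper open.
Joint ranges: [-2.87, 2.87], [-0.86, 2.18], [0.17, 2.46], [-1.51, 4.65], [0.06, 2.69], [-2.65, 2.65]. Speed limits (rad/s): [2.57, 2.57, 3.01, 3.14, 3.14, 3.14].

## Interface

Orientations are given as a unit quaternion [w, x, y, z].
In Python, from bench import * gives the robot as it stands. The module is installed in compiled form; this text tells all that it offers.
- The arm moves only by the tool servo_tool, never from a script. Its argument "series" is text: rows parted by semicolons, each of 7 numbers parted by spaces: the shift along the tool's x, y, z scaled (see below), then the turn, a rotation vector about the tool's x, y, z scaled (see below), then the opening, from 0 (shut) to 1 (fully open). In form: tx ty tz rx ry rz hand; .... A call has exactly 5 rows; each row shifts and turns the commanded pose from where the row before left it, along the tool's axes as they then stand; what a row does not reach is not made up. The controller multiplies each number of a shift by 0.02 m and each number of a turn by 4 degrees. A row lasts 1/12 s, in which the tool goes at most 41.7 mm and 7.16 degrees, less where a joint would pass 70% of its speed; a pose out of reach is approached as far as the arm can. A call with a number of a shift or a turn outside -1 to 1 is refused whole. A call with a gripper value outside its range is refused whole. The fingers move at their own pace and stop on an object; "grip_force" is the grip in N (left out, the last holds). Time passes only in rows, so rows that do not move let the fingers close, or fill a call up. It gives the time, the measured TCP pose, the force and the opening at its end, in the units of the state.
- sense(): the state, without advancing time (a new reading comes with each control period).
- get_image(name): name is "side" or "top"; returns the picture (480x640x3 uint8, red, green, blue); there is no depth.
- camera_info(name): a dict with "camera_matrix" (3x3 intrinsics, pixels), "k1" (the pictures are not rectified: a ray, as slopes to the right and down, at radius r is drawn at 1 + k1 r^2 times it, then the intrinsics apply), "R" (3x3) and "t" (3): a world point X has camera coordinates R X + t. Camera axes: x right, y down, z forward; pixel columns grow to the right and rows downward; lengths in m; the calibration is good to about 2 mm. A picture is of the moment at which its call begins. camera_info takes no time and is no camera call.
- sign_off(): hands the job in, once; it reports no verdict.
Trained networks look in the newest picture that a camera, given by its name, has taken for a name from the list of things; names that differ only in an ending like _2 or _b are one class to them, and where a whole thing is asked for, a point or a joint stands for the part that bears it (a point fixed in the world has none). Each returns a list of dicts, best first, with "confidence" (0 to 1); they miss things now and then, are a little off and sometimes report something else, mostly with a low value. They report only what shows in the picture. A call takes as long as a camera call. They do not tell look-alikes from the thing itself.
- spot_in(camera, label): "centre" ([column, row] in pixels, amid what is visible of it).
- mark_of(camera, label): "centre" ([column, row] in pixels: a listed point, or the origin of a listed thing).
The state is a dict: "time_s": time; "qpos": joint angles; "joint_vel": joint speeds; "effort": joint torques, N m; "tcp_pos": TCP position; "orientation": TCP orientation; "contact_force": force on the tool from outside, world axes, zero at the start; "wrist_torque": the same for the moment, N m; "opening": finger opening in m.
Only numpy, scipy, OpenCV 4.12 (cv2) and the standard library are available. Lean on these libraries where they do the work, as an engineer would, in place of code of your own. Each camera call takes 0.05 s, during which the arm holds its last target. There are 200 camera calls.

## Working session

There is one attempt and no reset: what is moved stays moved. The work goes in short steps, Python scripts to look and compute and a tool call to move; the robot and the scene stay as the last step left them, time stands still between calls to the robot, and variables do not carry over. Pictures are saved under pics/ and viewed, about 8 in all and at most 12, crops included, and the job is handed in when it is done.

Besides the shell and the picture viewer there is one more tool, called after "Call:" in YAML: its name, and indented under it one key for each argument. servo_tool: Moves the arm, as the interface text tells. Shifts and turns lie within -1 to 1; 1 stands for 0.02 m of shift or 4 degrees of turn. Its arguments: {"type":"object","properties":{"series":{"type":"string"},"grip_force":{"type":"number"}},"required":["series"]}

```bash
mkdir -p pics; python3 - <<'E'
from bench import *
import cv2,numpy as np
s=sense();print({k:np.round(v,3) for k,v in s.items()})
for n in("side","top"):
    im=get_image(n);cv2.imwrite(f"pics/{n}0.png",im[:,:,::-1])
    print(n,camera_info(n))
    for l in("pin_grip","pin_tip","stow","guard","head","bar_face","oil_tin","lamp_glass","bottle"):
        print(l,[(np.round(d["centre"],1).tolist(),round(d["confidence"],2)) for d in mark_of(n,l)][:4])
E
```

```text
{'time_s': np.float64(0.0), 'qpos': array([ 1.176,  0.092,  1.232,  0.   ,  1.82 , -0.057]), 'joint_vel': array([-0.002,  0.001,  0.   ,  0.   , -0.001, -0.001]), 'effort': array([-1.0000e-03, -4.5872e+01, -4.1803e+01, -0.0000e+00,  1.1000e-02,
        0.0000e+00]), 'tcp_pos': array([0.199, 0.566, 0.23 ]), 'orientation': array([ 0.697,  0.118,  0.697, -0.12 ]), 'contact_force': array([ 0.092, -0.275,  0.877]), 'wrist_torque': array([ 0.063, -0.025,  0.036]), 'opening': np.float64(0.085)}
side {'camera_matrix': array([[455.19417591,   0.        , 317.96757955],
       [  0.        , 455.19417591, 246.20975333],
       [  0.        ,   0.        ,   1.        ]]), 'k1': -0.020137825628649325, 'R': array([[ 0.69732507, -0.71674514, -0.00376252],
       [-0.48235378, -0.46538876, -0.74212407],
       [ 0.53016278,  0.51931658, -0.67025198]]), 't': array([-0.44921921,  0.35767368,  0.48560909])}
pin_grip [([395.2, 344.7], 0.73), ([465.5, 384.9], 0.61), ([351.7, 314.9], 0.56), ([253.9, 315.8], 0.26)]
pin_tip [([349.1, 345.2], 0.63), ([452.0, 416.1], 0.61)]
stow [([387.9, 392.8], 0.69)]
gua
[... 261 characters left out ...]
0.        , 312.16261395],
       [  0.        , 597.28227027, 238.55148772],
       [  0.        ,   0.        ,   1.        ]]), 'k1': -0.09876641007410841, 'R': array([[ 0.02339225, -0.999711  ,  0.00554303],
       [-0.99760407, -0.02370332, -0.06499445],
       [ 0.06510706, -0.00400938, -0.99787023]]), 't': array([-0.04000251,  0.61063452,  1.20055053])}
pin_grip [([423.9, 275.2], 0.82), ([460.8, 261.3], 0.57), ([373.5, 263.5], 0.43)]
pin_tip [([453.0, 259.3], 0.7)]
stow [([413.8, 273.1], 0.87)]
guard [([189.2, 282.0], 0.7)]
head [([175.9, 282.0], 0.86)]
bar_face [([179.0, 272.0], 0.9)]
oil_tin [([292.1, 293.5], 0.55)]
lamp_glass [([231.7, 156.7], 0.66)]
bottle [([386.7, 162.8], 0.88)]
```

View pics/side0.png

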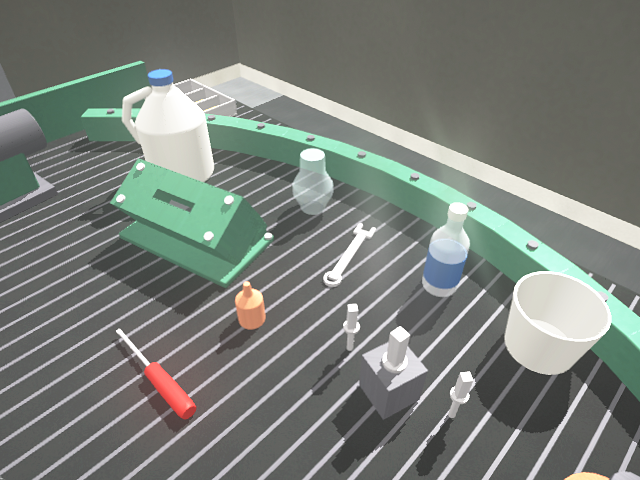

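View pics/top0.png

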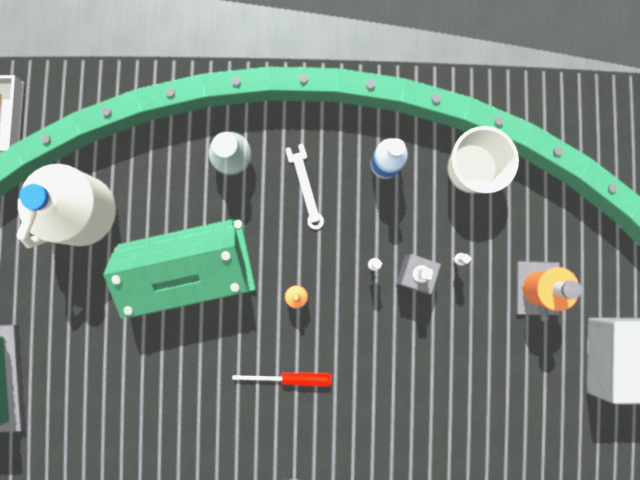

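The side view shows the pin in the block at (397,345) with small look-alike pins at (351,320) and (461,390). The guard slot is at (174,200), the tin at (251,308). In the top view the pin is at (424,274), the slot at (177,283) and the tin at (296,297).

```bash
cat > h.py <<'E'
import numpy as np,cv2
from bench import *
from scipy.optimize import least_squares
from scipy.spatial.transform import Rotation as Ro
CI={n:camera_info(n) for n in("side","top")}
def proj(n,X):
    c=CI[n];P=np.atleast_2d(X)@c["R"].T+c["t"];u=P[:,:2]/P[:,2:]
    u=u*(1+c["k1"]*(u**2).sum(1,keepdims=True));K=c["camera_matrix"]
    return u*[K[0,0],K[1,1]]+K[:2,2]
def tri(a,b,x0=(.5,0,.1)):
    f=lambda X:np.r_[proj("side",X)[0]-a,proj("top",X)[0]-b]
    r=least_squares(f,x0);return r.x,np.abs(r.fun).max()
E
python3 - <<'E'
from h import *
for l,a,b in(("grip",(395.2,344.7),(423.9,275.2)),("stow",(387.9,392.8),(413.8,273.1)),("head",(173,198.1),(175.9,282)),("guard",(187.7,252.2),(189.2,282)),("bar",(185.4,210.9),(179,272)),("tin",(252.4,317.2),(292.1,293.5)),("glass",(312.8,203.9),(231.7,156.7)),("bottle",(436.4,285.1),(386.7,162.8))):
    X,e=tri(a,b);print(l,X.round(4),round(e,1))
s=cv2.imread("pics/side0.png");t=cv2.imread("pics/top0.png")
def crop(im,x,y,w,h,k):return cv2.resize(im[y:y+h,x:x+w],None,fx=k,fy=k,interpolation=cv2.INTER_CUBIC)
A=np.hstack([crop(s,105,150,100,75,4)[:,:400],crop(t,125,250,100,75,4)])
B=np.hstack([crop(s,355,320,80,60,5),crop(t,385,245,80,60,5)])
cv2.imwrite("pics/c1.png",np.vstack([A,B]))
E
```

```text
grip [ 0.5407 -0.2377  0.1121] 0.2
stow [ 0.5448 -0.2386 -0.0077] 0.6
head [0.5161 0.2296 0.1169] 0.6
guard [ 0.516   0.23   -0.0134] 0.1
bar [0.535  0.2335 0.0759] 0.7
tin [ 0.4985  0.0128 -0.0108] 0.4
glass [0.7799 0.147  0.0047] 0.1
bottle [ 0.7731 -0.1742 -0.0041] 2.4
```

View pics/c1.png

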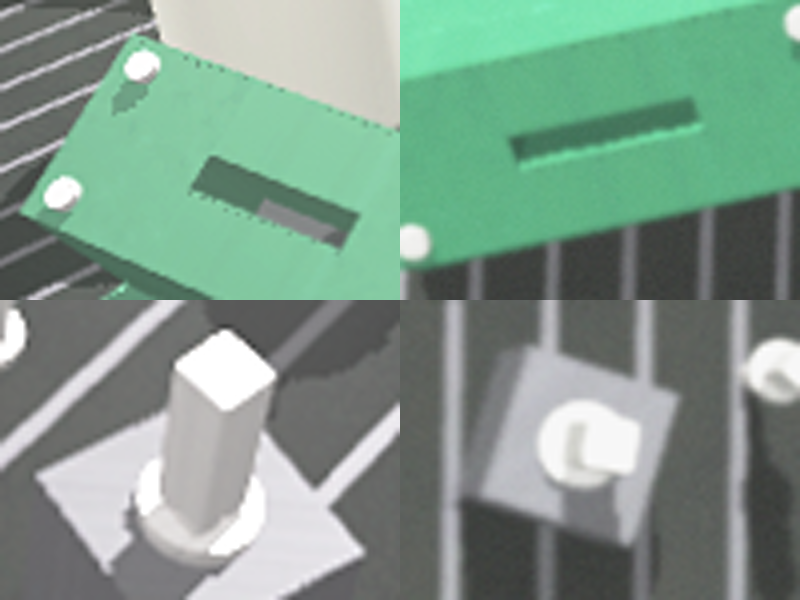

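```bash
python3 - <<'E'
from h import *
def fit(model,obs,p0):
    f=lambda p:np.concatenate([(proj(n,model(p)[ix])-o).ravel() for n,ix,o in obs])
    r=least_squares(f,p0);print(r.x.round(4),"res",np.abs(r.fun).max().round(2),r.fun.round(1));return r.x
sc=np.array([[.009,.045,0],[.009,-.045,0],[-.009,-.045,0],[-.009,.045,0]])
def Rh(yaw):return (Ro.from_euler("z",yaw)*Ro.from_euler("y",-30,degrees=True))
S=np.array([[210,156],[360,212],[343,248],[190,190]])/4-.375+[105,150]
T=np.array([[110,137],[296,98],[303,128],[120,167]])/4-.375+[125,250]
o=[("side",[0,1,2,3],S),("top",[0,1,2,3],T)]
m=lambda p:Rh(p[2]).apply(sc)+[p[0],p[1],p[3] if len(p)>3 else .115]
fit(m,o,[.516,.23,.2]);fit(m,o,[.516,.23,.2,.115])
q=np.array([[.031,.031],[.031,-.031],[-.031,-.031],[-.031,.031]])
S=np.array([[37,174],[363,250]])/5-.4+[355,320]
T=np.array([[127,45],[279,97],[230,247],[83,197]])/5-.4+[385,245]
ms=lambda p:np.c_[q@Ro.from_euler("z",p[2]).as_matrix()[:2,:2].T+p[:2],np.full(4,.074)]
fit(ms,[("side",[0,2][:1]+[2],S) if 0 else ("side",[3,1],S[:2]) if 0 else ("top",[0,1,2,3],T)],[.54,-.238,-.3])
p=fit(ms,[("top",[0,1,2,3],T)],[.54,-.238,-.3]);print(proj("side",ms(p)),S)
g=np.array([[1,1],[1,-1],[-1,-1],[-1,1]])*.009
G=np.array([[227,30],[276,74],[227,111],[176,68]])/5-.4+[355,320]
mg=lambda p:np.c_[g@Ro.from_euler("z",p[2]).as_matrix()[:2,:2].T+p[:2],np.full(4,p[3] if len(p)>3 else .136)]
for k in (0,):
    fit(mg,[("side",[0,1,2,3],G)],[.54,-.238,-.3])
R=Ro.from_quat(np.roll(sense()["orientation"],-1)).as_matrix();print(R.round(3))
E
```

```text
[0.5148 0.2286 0.2433] res 1.0 [ 0.4 -0.8  0.8  0.1 -0.1  0.   0.3 -0.8 -0.4  0.5 -0.4 -0.1  0.4  0.5
  0.   1. ]
[0.515  0.2291 0.2439 0.1139] res 0.89 [ 0.5 -0.4  0.8  0.4 -0.1  0.3  0.4 -0.5 -0.5  0.4 -0.6 -0.2  0.3  0.4
 -0.1  0.9]
[ 0.5437 -0.2388 -0.2962] res 0.47 [ 0.4  0.3 -0.1 -0.2  0.2 -0.1 -0.5  0. ]
[ 0.5437 -0.2388 -0.2962] res 0.47 [ 0.4  0.3 -0.1 -0.2  0.2 -0.1 -0.5  0. ]
[[399.35873684 335.02160174]
 [427.76442156 368.87540011]
 [388.68701793 389.74771335]
 [361.78901341 353.29689796]] [[362.  354.4]
 [427.2 369.6]]
[ 0.5419 -0.2403 -0.1243] res 0.57 [-0.3 -0.2  0.6  0.2  0.1  0.4 -0.4 -0.4]
[[ 0.     0.331  0.943]
 [ 0.     0.943 -0.331]
 [-1.     0.    -0.   ]]
```

Call:
servo_tool:
  series: "0 -0.92 0.84 0 0 0 0.5;0 -0.92 0.84 0 0 0 0.5;0 -0.92 0.84 0 0 0 0.5;0 -0.92 0.84 0 0 0 0.5;0 -0.92 0.84 0 0 0 0.5"
  grip_force: 60

```text
time_s: 1.42
tcp_pos: [0.2478, 0.4504, 0.2312]
orientation: [0.697, 0.119, 0.697, -0.119]
contact_force: [0.2, 0.4, 0.6]
opening: 0.0432
```

Call:
servo_tool:
  series: "0 -0.92 0.84 0 0 0 0.5;0 -0.92 0.84 0 0 0 0.5;0 -0.92 0.84 0 0 0 0.5;0 -0.92 0.84 0 0 0 0.5;0 -0.92 0.84 0 0 0 0.5"

```text
time_s: 1.83
tcp_pos: [0.2966, 0.3357, 0.2314]
orientation: [0.697, 0.119, 0.697, -0.119]
contact_force: [1.1, -1.6, 0.9]
opening: 0.0426
```

Call:
servo_tool:
  series: "0 -0.92 0.84 0 0 0 0.5;0 -0.92 0.84 0 0 0 0.5;0 -0.92 0.84 0 0 0 0.5;0 -0.92 0.84 0 0 0 0.5;0 -0.92 0.84 0 0 0 0.5"

```text
time_s: 2.25
tcp_pos: [0.3454, 0.2211, 0.2315]
orientation: [0.697, 0.119, 0.697, -0.119]
contact_force: [-0.7, -0.5, -0.2]
opening: 0.0424
```

Call:
servo_tool:
  series: "0 -0.92 0.84 0 0 0 0.5;0 -0.92 0.84 0 0 0 0.5;0 -0.92 0.84 0 0 0 0.5;0 -0.92 0.84 0 0 0 0.5;0 -0.92 0.84 0 0 0 0.5"

```text
time_s: 2.67
tcp_pos: [0.3942, 0.1064, 0.2315]
orientation: [0.697, 0.119, 0.697, -0.119]
contact_force: [1.0, -0.1, 0.3]
opening: 0.0424
```

Call:
servo_tool:
  series: "0 -0.92 0.84 0 0 0 0.5;0 -0.92 0.84 0 0 0 0.5;0 -0.92 0.84 0 0 0 0.5;0 -0.92 0.84 0 0 0 0.5;0 -0.92 0.84 0 0 0 0.5"

```text
time_s: 3.08
tcp_pos: [0.443, -0.0083, 0.2315]
orientation: [0.697, 0.119, 0.697, -0.119]
contact_force: [0.9, 1.5, 0.1]
opening: 0.0425
```

Call:
servo_tool:
  series: "0 -0.92 0.84 0 0 0 0.5;0 -0.92 0.84 0 0 0 0.5;0 -0.92 0.84 0 0 0 0.5;0 -0.92 0.84 0 0 0 0.5;0 -0.92 0.84 0 0 0 0.5"

```text
time_s: 3.5
tcp_pos: [0.4918, -0.123, 0.2314]
orientation: [0.697, 0.119, 0.697, -0.119]
contact_force: [0.8, -0.4, 0.2]
opening: 0.043
```

Call:
servo_tool:
  series: "0 -0.93 0.86 0 0 0 0.5;0 -0.93 0.86 0 0 0 0.5;0 -0.93 0.86 0 0 0 0.5;0 -0.93 0.86 0 0 0 0.5;0 -0.93 0.86 0 0 0 0.5"

```text
time_s: 3.92
tcp_pos: [0.5421, -0.2392, 0.2313]
orientation: [0.697, 0.119, 0.697, -0.119]
contact_force: [0.3, 0.4, 0.4]
opening: 0.0427
```

Call:
servo_tool:
  series: "0.8 0 0 -0.8 0 0 0.5;0.8 0 0 -0.8 0 0 0.5;0.8 0 0 -0.8 0 0 0.5;0.6 0 0 0 0 0 0.5;0 0 0 0 0 0 0.5"

```text
time_s: 4.33
tcp_pos: [0.5406, -0.2374, 0.1677]
orientation: [0.703, 0.061, 0.706, -0.06]
contact_force: [-0.7, 0.2, -0.2]
opening: 0.0427
```

```bash
python3 - <<'E'
from h import *
s=sense();print(s["tcp_pos"].round(4));R=Ro.from_quat(np.roll(s["orientation"],-1)).as_matrix();print(R.round(3))
a=get_image("side");b=get_image("top")
def crop(im,x,y,w,h,k):return cv2.resize(im[y:y+h,x:x+w,::-1],None,fx=k,fy=k,interpolation=cv2.INTER_CUBIC)
I=np.hstack([crop(a,345,270,100,120,4),crop(b,375,220,100,120,4)]);cv2.imwrite("pics/c2.png",I)
# expected TCP pixel, and bar face hole positions
print(proj("side",s["tcp_pos"]),proj("top",s["tcp_pos"]))
o=np.array([.515,.229,.115]);H=Ro.from_euler("z",.243)*Ro.from_euler("y",-30,degrees=True)
S0=cv2.imread("pics/side0.png");J=cv2.resize(S0[150:225,105:205],None,fx=8,fy=8,interpolation=cv2.INTER_CUBIC)
for z,c in((0,(0,0,255)),(-.046,(255,0,0))):
    q=np.array([[x,y,z] for x,y in((.009,.045),(.009,-.045),(-.009,-.045),(-.009,.045))]);P=(proj("side",H.apply(q)+o)-[105,150]+.5)*8
    cv2.polylines(J,[P.astype(int)],True,c,1)
for y in(-.032,-.016,0,.016,.032):
    P=(proj("side",H.apply([0,y,-.046])+o)[0]-[105,150]+.5)*8;cv2.circle(J,P.astype(int).tolist(),3,(0,255,255),-1)
cv2.imwrite("pics/c3.png",J)
E
```

```text
[ 0.5406 -0.2374  0.1677]
[[-0.005  0.171  0.985]
 [ 0.002  0.985 -0.171]
 [-1.     0.002 -0.005]]
[[400.42412217 316.50360018]] [[429.47169013 275.28117247]]
```

View pics/c2.png

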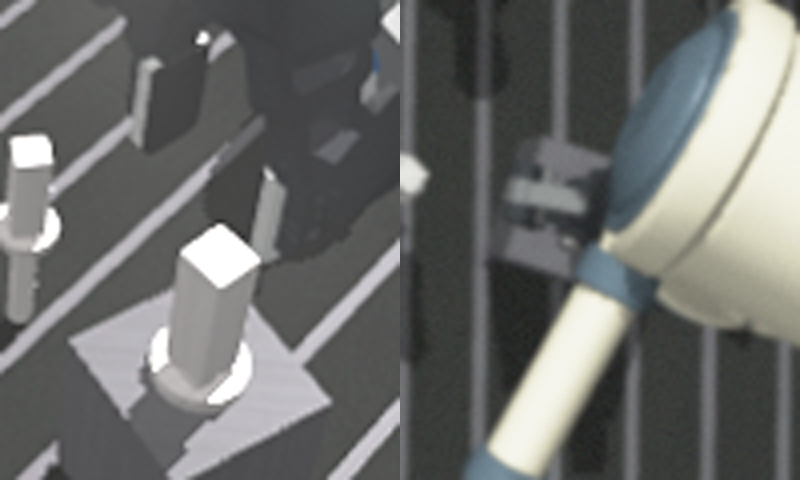

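View pics/c3.png

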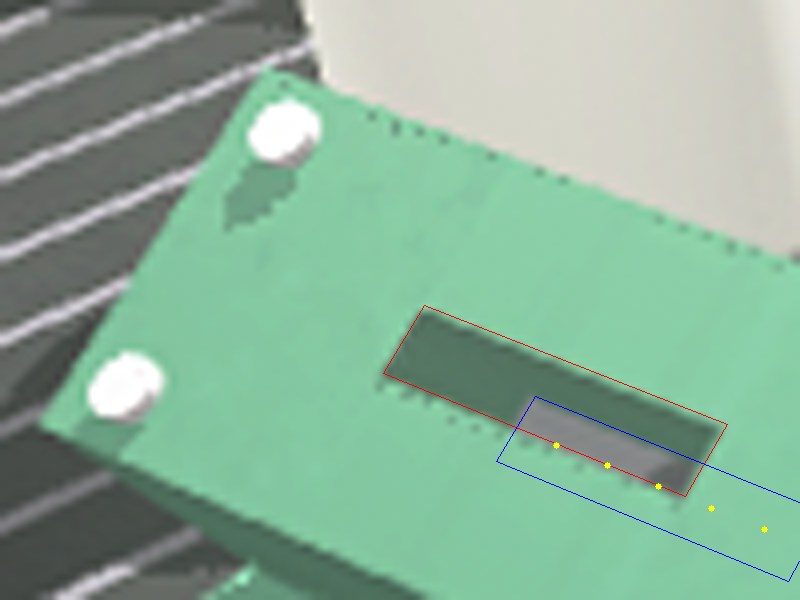

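The side crop shows the pin upright between the fingers' tracks. In the slot overlay, bar steel is visible from y=+45 mm to about y=0, and a dark round edge begins at about (650,475). That suggests the hole is centred around y≈-6 mm.

Call:
servo_tool:
  series: "0.8 -0.07 0.08 0 -0.07 0 0.5;0.8 0 0 0 0 0 0.5;0.8 0 0 0 0 0 0.5;0.8 0 0 0 0 0 0.5;0.73 0 0 0 0 0 0.5"

```text
time_s: 4.85
tcp_pos: [0.5441, -0.2399, 0.0938]
orientation: [0.707, 0.06, 0.702, -0.061]
contact_force: [-0.7, 0.3, -0.9]
opening: 0.0431
```

Call:
servo_tool:
  series: "0 0 0 0 0 0 0.5;0 0 0 0 0 0 0;0 0 0 0 0 0 0;0 0 0 0 0 0 0;0 0 0 0 0 0 0"
  grip_force: 60

```text
time_s: 5.27
tcp_pos: [0.5444, -0.2401, 0.095]
orientation: [0.707, 0.06, 0.702, -0.061]
contact_force: [0.1, 0.4, 3.8]
opening: 0.0174
```

Call:
servo_tool:
  series: "0 0 0 0 0 0 0;0 0 0 0 0 0 0;0 0 0 0 0 0 0;0 0 0 0 0 0 0;0 0 0 0 0 0 0"

```text
time_s: 5.68
tcp_pos: [0.5443, -0.2401, 0.095]
orientation: [0.707, 0.06, 0.702, -0.061]
contact_force: [-0.3, 0.5, 6.2]
opening: 0.017
```

Call:
servo_tool:
  series: "-0.2 0 0 0 0 0 0;-0.4 0 0 0 0 0 0;-0.6 0 0 0 0 0 0;-0.6 0 0 0 0 0 0;-0.6 0 0 0 0 0 0"

```text
time_s: 6.1
tcp_pos: [0.5431, -0.2396, 0.1422]
orientation: [0.706, 0.06, 0.703, -0.06]
contact_force: [0.5, -0.3, -1.9]
opening: 0.0171
```

Call:
servo_tool:
  series: "-0.8 0 0 0 0 0 0;-0.8 0 0 0 0 0 0;-0.8 0 0 0 0 0 0;-0.8 0 0 0 0 0 0;-0.6 0 0 0 0 0 0"

```text
time_s: 6.52
tcp_pos: [0.5427, -0.2397, 0.2197]
orientation: [0.707, 0.06, 0.702, -0.061]
contact_force: [-0.6, 0.5, -1.7]
opening: 0.0174
```

Call:
servo_tool:
  series: "-0.5 0 0 0 0 0 0;-0.5 0 0 0 0 0 0;0 0 0 0 0 0 0;0 0 0 0 0 0 0;0 0 0 0 0 0 0"

```text
time_s: 6.93
tcp_pos: [0.5425, -0.2395, 0.2356]
orientation: [0.706, 0.06, 0.703, -0.06]
contact_force: [0.0, -0.7, -1.5]
opening: 0.0175
```

```bash
python3 - <<'E'
from h import *
s=sense();print(s["time_s"],s["tcp_pos"].round(4),s["contact_force"].round(2));R=Ro.from_quat(np.roll(s["orientation"],-1)).as_matrix();print(R.round(3))
a=get_image("side");b=get_image("top")
cv2.imwrite("pics/side4.png",a[:,:,::-1]);cv2.imwrite("pics/top4.png",b[:,:,::-1])
J=cv2.resize(a[210:390,330:490,::-1],None,fx=3.3,fy=3.3,interpolation=cv2.INTER_CUBIC)
for d in(0,-.05,.01,.085):
    P=(proj("side",s["tcp_pos"]+R[:,0]*d)[0]-[330,210]+.5)*3.3;cv2.circle(J,P.astype(int).tolist(),2,(0,0,255),-1)
cv2.imwrite("pics/c4.png",J)
E
```

```text
6.9333 [ 0.5425 -0.2395  0.2356] [ 0.01 -0.75 -1.49]
[[ 0.003  0.169  0.986]
 [-0.     0.986 -0.169]
 [-1.     0.     0.003]]
```

View pics/c4.png

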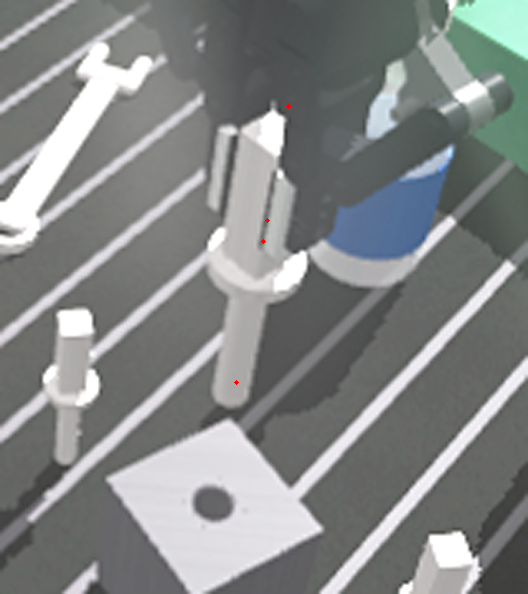

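The pin is out of its block, held upright, and its foot is at about (232,398) in the crop. The tool-axis dots run about 1–2 mm to its right.

Call:
servo_tool:
  series: "-0.1 0.2 -0.08 0 0 0 0;-0.1 0.4 -0.15 0 0 0 0;-0.1 0.6 -0.22 0 0 0 0;-0.1 0.8 -0.3 0 0 0 0;-0.1 0.9 -0.34 0 0 0 0"

```text
time_s: 7.45
tcp_pos: [0.5306, -0.1771, 0.2469]
orientation: [0.706, 0.06, 0.703, -0.06]
contact_force: [0.9, 0.4, -2.3]
opening: 0.0175
```

Call:
servo_tool:
  series: "-0.1 0.9 -0.34 0 0 0 0;-0.1 0.9 -0.34 0 0 0 0;-0.1 0.9 -0.34 0 0 0 0;-0.1 0.9 -0.34 0 0 0 0;-0.1 0.9 -0.34 0 0 0 0"

```text
time_s: 7.87
tcp_pos: [0.5119, -0.0818, 0.2571]
orientation: [0.707, 0.06, 0.703, -0.06]
contact_force: [0.4, -0.1, -1.3]
opening: 0.0173
```

Call:
servo_tool:
  series: "-0.1 0.9 -0.34 0 0 0 0;-0.1 0.9 -0.34 0 0 0 0;-0.1 0.9 -0.34 0 0 0 0;-0.1 0.9 -0.34 0 0 0 0;-0.1 0.9 -0.34 0 0 0 0"

```text
time_s: 8.28
tcp_pos: [0.4933, 0.0126, 0.2669]
orientation: [0.707, 0.06, 0.703, -0.06]
contact_force: [0.2, 0.5, -2.2]
opening: 0.0173
```

Call:
servo_tool:
  series: "0 0.9 -0.34 0 0 0 0;0 0.9 -0.34 0 0 0 0;0 0.9 -0.34 0 0 0 0;0 0.9 -0.34 0 0 0 0;0 0.9 -0.34 0 0 0 0"

```text
time_s: 8.7
tcp_pos: [0.4747, 0.1068, 0.2667]
orientation: [0.707, 0.06, 0.703, -0.06]
contact_force: [0.2, 0.1, -2.3]
opening: 0.0173
```

Call:
servo_tool:
  series: "0 0.9 -0.34 0 0 0 0;0 0.9 -0.34 0 0 0 0;0 0.8 -0.3 0 0 0 0;0 0.5 -0.2 0 0 0 0;0 0.2 -0.1 0 0 0 0"

```text
time_s: 9.12
tcp_pos: [0.4609, 0.1761, 0.2664]
orientation: [0.707, 0.059, 0.703, -0.059]
contact_force: [-0.2, -0.8, -1.8]
opening: 0.0172
```

Call:
servo_tool:
  series: "0 0 0 -0.6 0 0 0;0 0 0 -0.9 0 0 0;0 0 0 -0.9 0 0 0;0 0 0 -0.9 0 0 0;0 0 0 -0.9 0 0 0"

```text
time_s: 9.53
tcp_pos: [0.4618, 0.1738, 0.2661]
orientation: [0.708, -0.045, 0.704, 0.044]
contact_force: [0.2, 0.1, -1.2]
opening: 0.0172
```

Call:
servo_tool:
  series: "0 0 0 -0.9 0 0 0;0 0 0 -0.8 0 0 0;0 0 0 0 -0.3 0 0;0 0 0 0 -0.6 0 0;0 0 0 0 -0.8 0 0"

```text
time_s: 9.95
tcp_pos: [0.4623, 0.1739, 0.2657]
orientation: [0.745, -0.08, 0.657, 0.089]
contact_force: [0.7, 0.2, -1.9]
opening: 0.0171
```

Call:
servo_tool:
  series: "0 0 0 0 -0.8 0 0;0 0 0 0 -0.8 0 0;0 0 0 0 -0.8 0 0;0 0 0 0 -0.8 0 0;0 0 0 0 -0.8 0 0"

```text
time_s: 10.37
tcp_pos: [0.4617, 0.1738, 0.2663]
orientation: [0.829, -0.066, 0.546, 0.099]
contact_force: [0.2, 0.4, -1.2]
opening: 0.0172
```

Call:
servo_tool:
  series: "0 0 0 0 -0.8 0 0;0 0 0 0 -0.6 0 0;0 0 0 0 -0.4 0 0;0 0 0 0 0 0 0;0 0 0 0 0 0 0"

```text
time_s: 10.78
tcp_pos: [0.4615, 0.1739, 0.2661]
orientation: [0.861, -0.06, 0.494, 0.104]
contact_force: [0.0, 0.3, -0.4]
opening: 0.0175
```

```bash
cat >> h.py <<'E'
O=np.array([.515,.229,.115]);PSI=.243
H=Ro.from_euler("z",PSI)*Ro.from_euler("y",-30,degrees=True)
def st():
    s=sense();R=Ro.from_quat(np.roll(s["orientation"],-1));Rt=R.as_matrix()
    G=np.array([[0,0,-1],[0,1,0],[1,0,0]]) # ideal tool axes in head frame (cols)
    Rd=H.as_matrix()@G
    print("t",round(s["time_s"],2),"tcp",s["tcp_pos"].round(4),"head",H.inv().apply(s["tcp_pos"]-O).round(4),
     "turn units",((R.inv()*Ro.from_matrix(Rd)).as_rotvec(degrees=True)/4).round(2),"F head",H.inv().apply(s["contact_force"]).round(1),"open",round(float(s["opening"]),4))
    return s,Rt
E
python3 -c "
from h import *
st()"
```

```text
t 10.78 tcp [0.4615 0.1739 0.2661] head [ 0.0191 -0.0406  0.1634] turn units [ 5.000e-02 -4.493e+01  3.000e-02] F head [-0.1  0.2 -0.4] open 0.0175
```

```bash
sed -i 's/\[\[0,0,-1\],\[0,1,0\],\[1,0,0\]\]/[[0,0,1],[0,1,0],[-1,0,0]]/' h.py; python3 -c "
from h import *
st()"
```

```text
t 10.78 tcp [0.4615 0.1739 0.2661] head [ 0.0191 -0.0406  0.1634] turn units [-0.02  0.07  0.03] F head [-0.1  0.2 -0.4] open 0.0175
```

Call:
servo_tool:
  series: "0.2 0.4 -0.2 0 0 0 0;0.5 0.6 -0.3 0 0 0 0;0.6 0.6 -0.25 0 0 0 0;0.5 0.13 -0.1 0 0 0 0;0.3 0 0 0 0 0 0"

```text
time_s: 11.2
tcp_pos: [0.4598, 0.2097, 0.2191]
orientation: [0.86, -0.061, 0.496, 0.104]
contact_force: [-0.5, 0.4, -1.9]
opening: 0.0169
```

Call:
servo_tool:
  series: "0 0 0 0 0 0 0;0 0 0 0 0 0 0;0 0 0 0 0 0 0;0 0 0 0 0 0 0;0 0 0 0 0 0 0"

```text
time_s: 11.62
tcp_pos: [0.4604, 0.2088, 0.222]
orientation: [0.861, -0.061, 0.494, 0.104]
contact_force: [-0.3, 0.1, -1.7]
opening: 0.0173
```

```bash
python3 - <<'E'
from h import *
s,R=st()
a=get_image("side");b=get_image("top")
for n in("side","top"):
  for l in("pin_tip","pin_grip"):print(n,l,[(np.round(d["centre"],1).tolist(),round(d["confidence"],2)) for d in mark_of(n,l)][:4])
out=[]
for n,im,x,y in(("side",a,110,110),("top",b,130,210)):
    J=cv2.resize(im[y:y+120,x:x+100,::-1],None,fx=4,fy=4,interpolation=cv2.INTER_CUBIC)
    q=np.array([[x_,y_,0] for x_,y_ in((.009,.045),(.009,-.045),(-.009,-.045),(-.009,.045))])
    cv2.polylines(J,[((proj(n,H.apply(q)+O)-[x,y]+.5)*4).astype(int)],True,(0,0,255),1)
    for d in(.021,.091):
        P=(proj(n,s["tcp_pos"]+R[:,0]*d-R[:,2]*.002)[0]-[x,y]+.5)*4;cv2.circle(J,P.astype(int).tolist(),2,(255,0,0),-1)
        print(n,d,proj(n,s["tcp_pos"]+R[:,0]*d-R[:,2]*.002))
    out.append(J)
cv2.imwrite("pics/c5.png",np.hstack(out))
E
```

```text
t 11.62 tcp [0.4604 0.2088 0.222 ] head [ 0.0034 -0.0064  0.1216] turn units [-0.01  0.08  0.04] F head [-1.1  0.1 -1.3] open 0.0173
side pin_tip [([453.9, 416.9], 0.71), ([349.3, 344.2], 0.66), ([169.6, 194.3], 0.59)]
side pin_grip [([463.2, 385.2], 0.88), ([130.1, 157.1], 0.73), ([353.1, 317.3], 0.73)]
top pin_tip [([175.3, 289.9], 0.81), ([452.2, 257.9], 0.68)]
top pin_grip [([169.4, 323.0], 0.76), ([375.4, 263.9], 0.66), ([461.6, 258.0], 0.48)]
side 0.021 [[142.33877171 171.04847884]]
side 0.091 [[167.255601   191.48715645]]
top 0.021 [[174.34713781 310.42756817]]
top 0.091 [[177.83586785 289.74065088]]
```

View pics/c5.png

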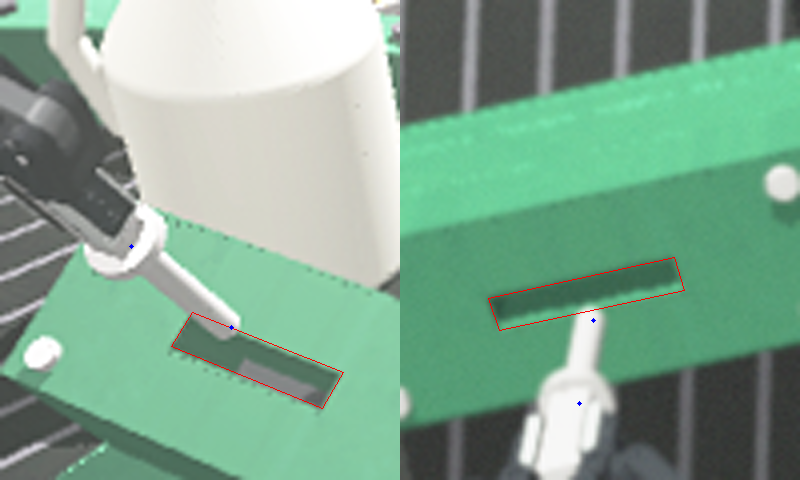

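```bash
python3 - <<'E'
from h import *
for a,b in(((166.9,192.1),(176.9,288.6)),((169.6,194.3),(175.3,289.9)),((167.26,191.49),(177.84,289.74))):
    X,e=tri(a,b,(.5,.2,.15));print(H.inv().apply(X-O).round(4),round(e,2))
E
```

```text
[ 0.0019 -0.0041  0.0269] 0.44
[-0.0001 -0.002   0.0202] 1.6
[ 0.0019 -0.0067  0.0306] 0.0
```

Call:
servo_tool:
  series: "0.2 0 -0.06 0 0.08 0 0;0.3 0 0 0 0 0 0;0.3 0 0 0 0 0 0;0.2 0 0 0 0 0 0;0.1 0 0 0 0 0 0"

```text
time_s: 12.33
tcp_pos: [0.4698, 0.2114, 0.1997]
orientation: [0.859, -0.061, 0.498, 0.104]
contact_force: [-0.5, 0.5, -1.9]
opening: 0.0171
```

```bash
python3 -c "
from h import *
st()"
```

```text
t 12.33 tcp [0.4698 0.2114 0.1997] head [ 0.0006 -0.0062  0.0974] turn units [-0.   -0.05  0.04] F head [-1.3  0.6 -1.4] open 0.0171
```

Call:
servo_tool:
  series: "0.07 0 0 0 0 0 0;0.07 0 0 0 0 0 0;0.07 0 0 0 0 0 0;0.07 0 0 0 0 0 0;0.07 0 0 0 0 0 0"

```text
time_s: 12.75
tcp_pos: [0.4733, 0.2124, 0.1955]
orientation: [0.86, -0.061, 0.497, 0.104]
contact_force: [0.4, 0.0, -1.7]
opening: 0.0173
```

Call:
servo_tool:
  series: "0.07 0 0 0 0 0 0;0.07 0 0 0 0 0 0;0.07 0 0 0 0 0 0;0.07 0 0 0 0 0 0;0 0 0 0 0 0 0"

```text
time_s: 13.17
tcp_pos: [0.4759, 0.2129, 0.19]
orientation: [0.859, -0.061, 0.497, 0.104]
contact_force: [-0.2, -0.7, -1.9]
opening: 0.0169
```

```bash
python3 -c "
from h import *
st()"
```

```text
t 13.17 tcp [0.4759 0.2129 0.19  ] head [ 0.0013 -0.0062  0.0859] turn units [-0.   -0.02  0.04] F head [-1.3 -0.6 -1.4] open 0.0169
```

Call:
servo_tool:
  series: "0.1 0 0 0 0 0 0;0.1 0 0 0 0 0 0;0.1 0 0 0 0 0 0;0.1 0 0 0 0 0 0;0 0 0 0 0 0 0"

```text
time_s: 13.58
tcp_pos: [0.4797, 0.2139, 0.1828]
orientation: [0.859, -0.061, 0.497, 0.104]
contact_force: [-0.1, 0.0, -2.0]
opening: 0.0173
```

Call:
servo_tool:
  series: "0.1 0 0 0 0 0 0;0.1 0 0 0 0 0 0;0.1 0 0 0 0 0 0;0.1 0 0 0 0 0 0;0 0 0 0 0 0 0"

```text
time_s: 14.0
tcp_pos: [0.4836, 0.2148, 0.1759]
orientation: [0.859, -0.061, 0.497, 0.104]
contact_force: [-0.3, -0.2, -2.1]
opening: 0.0173
```

```bash
python3 -c "
from h import *
st()"
```

```text
t 14.0 tcp [0.4836 0.2148 0.1759] head [ 0.0011 -0.0062  0.0697] turn units [-0.   -0.03  0.04] F head [-1.3 -0.1 -1.7] open 0.0173
```

Call:
servo_tool:
  series: "0.15 0 0 0 0 0 0;0.15 0 0 0 0 0 0;0.15 0 0 0 0 0 0;0.15 0 0 0 0 0 0;0.1 0 0 0 0 0 0"

```text
time_s: 14.42
tcp_pos: [0.4905, 0.2165, 0.1638]
orientation: [0.859, -0.061, 0.497, 0.104]
contact_force: [0.3, -0.2, -2.4]
opening: 0.017
```

Call:
servo_tool:
  series: "0.04 0 0 0 0 0 0;0.04 0 0 0 0 0 0;0.04 0 0 0 0 0 0;0.04 0 0 0 0 0 0;0 0 0 0 0 0 0"

```text
time_s: 14.83
tcp_pos: [0.492, 0.2169, 0.1616]
orientation: [0.859, -0.061, 0.497, 0.104]
contact_force: [-0.5, 0.5, -2.2]
opening: 0.0173
```

```bash
python3 -c "
from h import *
st()"
```

```text
t 14.83 tcp [0.492  0.2169 0.1616] head [ 0.0014 -0.0062  0.053 ] turn units [-0.   -0.02  0.03] F head [-1.4  0.6 -1.7] open 0.0173
```

Call:
servo_tool:
  series: "0.04 0 0 0 0 0 0;0.04 0 0 0 0 0 0;0.04 0 0 0 0 0 0;0.04 0 0 0 0 0 0;0 0 0 0 0 0 0"

```text
time_s: 15.25
tcp_pos: [0.4935, 0.2172, 0.1586]
orientation: [0.859, -0.061, 0.497, 0.104]
contact_force: [0.7, -0.2, -2.1]
opening: 0.0174
```

Call:
servo_tool:
  series: "0.04 0 0 0 0 0 0;0.04 0 0 0 0 0 0;0.04 0 0 0 0 0 0;0 0 0 0 0 0 0;0 0 0 0 0 0 0"

```text
time_s: 15.67
tcp_pos: [0.4947, 0.2175, 0.1567]
orientation: [0.859, -0.061, 0.497, 0.104]
contact_force: [0.2, -0.5, -1.7]
opening: 0.0174
```

```bash
python3 -c "
from h import *
st()"
```

```text
t 15.67 tcp [0.4947 0.2175 0.1567] head [ 0.0014 -0.0063  0.0474] turn units [-0.   -0.02  0.03] F head [-0.8 -0.5 -1.6] open 0.0174
```

Call:
servo_tool:
  series: "0.04 0 0 0 0 0 0;0.04 0 0 0 0 0 0;0.04 0 0 0 0 0 0;0 0 0 0 0 0 0;0 0 0 0 0 0 0"

```text
time_s: 16.08
tcp_pos: [0.4959, 0.2178, 0.1546]
orientation: [0.859, -0.061, 0.497, 0.104]
contact_force: [0.1, 0.7, -1.4]
opening: 0.0175
```

Call:
servo_tool:
  series: "0.04 0 0 0 0 0 0;0.04 0 0 0 0 0 0;0.03 0 0 0 0 0 0;0 0 0 0 0 0 0;0 0 0 0 0 0 0"

```text
time_s: 16.5
tcp_pos: [0.4969, 0.2181, 0.1528]
orientation: [0.859, -0.061, 0.497, 0.104]
contact_force: [-0.6, -0.0, -1.5]
opening: 0.0177
```

```bash
python3 -c "
from h import *
st()"
```

```text
t 16.5 tcp [0.4969 0.2181 0.1528] head [ 0.0014 -0.0063  0.0428] turn units [-0.   -0.02  0.03] F head [-1.3  0.1 -1. ] open 0.0177
```

Call:
servo_tool:
  series: "0.05 0 0 0 0 0 0;0.05 0 0 0 0 0 0;0.05 0 0 0 0 0 0;0 0 0 0 0 0 0;0 0 0 0 0 0 0"

```text
time_s: 16.92
tcp_pos: [0.4984, 0.2184, 0.1501]
orientation: [0.859, -0.061, 0.497, 0.104]
contact_force: [1.0, 0.0, -2.3]
opening: 0.0171
```

Call:
servo_tool:
  series: "0.05 0 0 0 0 0 0;0.05 0 0 0 0 0 0;0 0 0 0 0 0 0;0 0 0 0 0 0 0;0 0 0 0 0 0 0"

```text
time_s: 17.33
tcp_pos: [0.4994, 0.2187, 0.1485]
orientation: [0.859, -0.061, 0.497, 0.104]
contact_force: [0.1, 0.4, -2.0]
opening: 0.0174
```

```bash
python3 -c "
from h import *
st()"
```

```text
t 17.33 tcp [0.4994 0.2187 0.1485] head [ 0.0015 -0.0063  0.0379] turn units [-0.   -0.02  0.03] F head [-0.8  0.4 -1.8] open 0.0174
```

Still no contact force at about 8 mm past the bar face, so the foot is in the hole where the picture hinted. Next I push on gently to the collar.

Call:
servo_tool:
  series: "0.08 0 0 0 0 0 0;0.08 0 0 0 0 0 0;0.08 0 0 0 0 0 0;0 0 0 0 0 0 0;0 0 0 0 0 0 0"

```text
time_s: 17.75
tcp_pos: [0.5016, 0.2192, 0.144]
orientation: [0.859, -0.061, 0.497, 0.104]
contact_force: [0.8, 0.1, -1.4]
opening: 0.0173
```

Call:
servo_tool:
  series: "0.08 0 0 0 0 0 0;0.08 0 0 0 0 0 0;0.08 0 0 0 0 0 0;0 0 0 0 0 0 0;0 0 0 0 0 0 0"

```text
time_s: 18.17
tcp_pos: [0.504, 0.2198, 0.1399]
orientation: [0.859, -0.061, 0.497, 0.104]
contact_force: [0.6, -0.1, -2.1]
opening: 0.0174
```

```bash
python3 -c "
from h import *
st()"
```

```text
t 18.17 tcp [0.504  0.2198 0.1399] head [ 0.0013 -0.0063  0.028 ] turn units [-0.   -0.02  0.04] F head [-0.6 -0.2 -2.1] open 0.0174
```

Call:
servo_tool:
  series: "0.05 0 0 0 0 0 0;0.05 0 0 0 0 0 0;0.05 0 0 0 0 0 0;0 0 0 0 0 0 0;0 0 0 0 0 0 0"

```text
time_s: 18.58
tcp_pos: [0.5054, 0.2201, 0.1374]
orientation: [0.859, -0.061, 0.497, 0.104]
contact_force: [-0.1, 0.5, -1.9]
opening: 0.0173
```

Call:
servo_tool:
  series: "0.03 0 0 0 0 0 0;0.03 0 0 0 0 0 0;0.03 0 0 0 0 0 0;0 0 0 0 0 0 0;0 0 0 0 0 0 0"

```text
time_s: 19.0
tcp_pos: [0.5063, 0.2203, 0.136]
orientation: [0.859, -0.061, 0.497, 0.104]
contact_force: [0.1, -0.7, -1.2]
opening: 0.0175
```

```bash
python3 -c "
from h import *
st()"
```

```text
t 19.0 tcp [0.5063 0.2203 0.136 ] head [ 0.0014 -0.0063  0.0234] turn units [-0.   -0.02  0.03] F head [-0.7 -0.8 -1.1] open 0.0175
```

Call:
servo_tool:
  series: "0.03 0 0 0 0 0 0;0.03 0 0 0 0 0 0;0.03 0 0 0 0 0 0;0 0 0 0 0 0 0;0 0 0 0 0 0 0"

```text
time_s: 19.42
tcp_pos: [0.5072, 0.2206, 0.1344]
orientation: [0.859, -0.061, 0.497, 0.104]
contact_force: [-0.3, 0.1, -2.2]
opening: 0.0173
```

Call:
servo_tool:
  series: "0.03 0 0 0 0 0 0;0.03 0 0 0 0 0 0;0 0 0 0 0 0 0;0 0 0 0 0 0 0;0 0 0 0 0 0 0"

```text
time_s: 19.83
tcp_pos: [0.5078, 0.2207, 0.1337]
orientation: [0.86, -0.061, 0.497, 0.104]
contact_force: [-2.7, -0.9, 0.8]
opening: 0.0171
```

```bash
python3 -c "
from h import *
st()"
```

```text
t 19.83 tcp [0.5078 0.2207 0.1337] head [ 0.0016 -0.0063  0.0207] turn units [-0.   -0.01  0.03] F head [-2.1 -0.3  2.1] open 0.0171
```

Call:
servo_tool:
  series: "0.02 0 0 0 0 0 0;0.02 0 0 0 0 0 0;0 0 0 0 0 0 0;0 0 0 0 0 0 0;0 0 0 0 0 0 0"

```text
time_s: 20.25
tcp_pos: [0.5078, 0.2208, 0.1337]
orientation: [0.859, -0.061, 0.497, 0.104]
contact_force: [-9.3, -2.6, 4.1]
opening: 0.0174
```

```bash
python3 - <<'E'
from h import *
s,R=st()
a=get_image("side");b=get_image("top")
out=[cv2.resize(im[y:y+120,x:x+100,::-1],None,fx=4,fy=4,interpolation=cv2.INTER_CUBIC) for im,x,y in((a,110,130),(b,130,220))]
cv2.imwrite("pics/c6.png",np.hstack(out))
E
```

```text
t 20.25 tcp [0.5078 0.2208 0.1337] head [ 0.0016 -0.0063  0.0206] turn units [-0.   -0.02  0.03] F head [-6.3 -0.2  8.4] open 0.0174
```

View pics/c6.png

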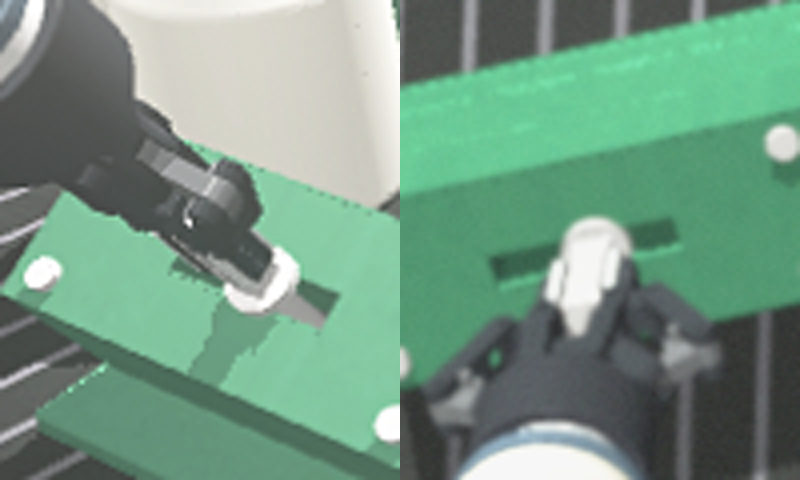

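The collar sits on the guard over the slot, at (262,280) in the side crop and (597,235) in the top crop. Next I let go and retreat along the pin.

Call:
servo_tool:
  series: "-0.02 0 0 0 0 0 0;0 0 0 0 0 0 0.45;0 0 0 0 0 0 0.45;0 0 0 0 0 0 0.45;0 0 0 0 0 0 0.45"

```text
time_s: 20.77
tcp_pos: [0.5082, 0.2208, 0.1332]
orientation: [0.86, -0.061, 0.497, 0.104]
contact_force: [0.9, -0.1, 0.4]
opening: 0.0383
```

Call:
servo_tool:
  series: "0 0 0 0 0 0 0.45;-0.1 0 0 0 0 0 0.45;-0.3 0 0 0 0 0 0.45;-0.4 0 0 0 0 0 0.45;-0.6 0 0 0 0 0 0.45"

```text
time_s: 21.18
tcp_pos: [0.4939, 0.2173, 0.1572]
orientation: [0.859, -0.061, 0.497, 0.104]
contact_force: [0.8, 0.2, -0.9]
opening: 0.0382
```

Call:
servo_tool:
  series: "-0.9 0 0 0 0 0 0.45;-0.9 0 0 0 0 0 0.45;-0.9 0 0 0 0 0 0.45;-0.9 0 0 0 0 0 0.45;-0.5 0 0 0 0 0 0.45"

```text
time_s: 21.6
tcp_pos: [0.4543, 0.2078, 0.2321]
orientation: [0.861, -0.061, 0.495, 0.104]
contact_force: [-0.4, 0.4, -1.1]
opening: 0.0383
```

```bash
python3 - <<'E'
from h import *
s,R=st()
a=get_image("side");b=get_image("top")
for n in("side","top"):print([(np.round(d["centre"],1).tolist(),round(d["confidence"],2)) for d in mark_of(n,"pin_grip")][:4])
out=[]
for n,im,x,y in(("side",a,110,130),("top",b,130,220)):
    J=cv2.resize(im[y:y+120,x:x+100,::-1],None,fx=4,fy=4,interpolation=cv2.INTER_CUBIC)
    for z in(0,.062):
        P=(proj(n,H.apply([0,-.006,z])+O)[0]-[x,y]+.5)*4;cv2.circle(J,P.astype(int).tolist(),2,(0,0,255),-1)
    out.append(J)
cv2.imwrite("pics/c7.png",np.hstack(out))
E
```

```text
t 21.6 tcp [0.4543 0.2078 0.2321] head [ 0.0031 -0.0059  0.1335] turn units [-0.01  0.05  0.02] F head [-0.8  0.4 -0.8] open 0.0383
[([163.6, 191.3], 0.69), ([465.1, 383.9], 0.68)]
[([179.1, 295.5], 0.74), ([462.0, 259.5], 0.61), ([376.3, 262.3], 0.59)]
```

View pics/c7.png

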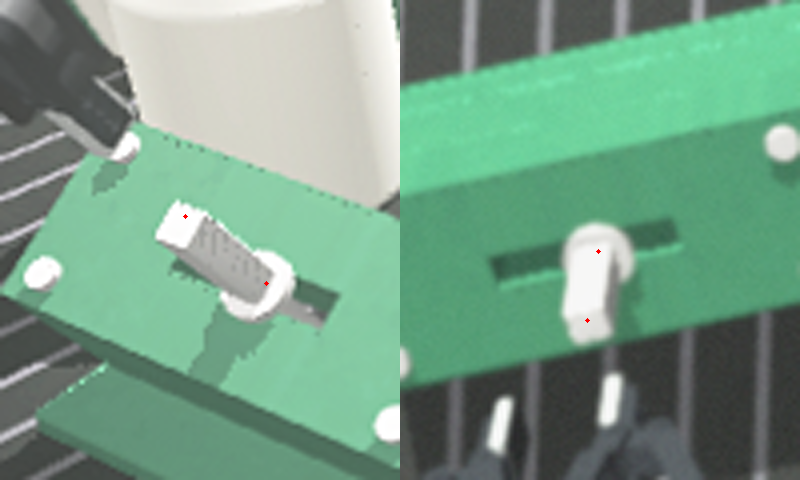

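The collar lies flat on the guard at (258,285) in the side crop. The grip's end, about (182,224) there, is within 2 original pixels of its expected place, and the gripper is clear.

```bash
python3 -c "
from bench import *
print(sign_off())"
```

```text
the job is handed in; nothing more can be done
None
```

The steel pin is home in the lock bar's hole with its collar on the guard, and the job was handed in at about 21.7 s; sign-off gives no verdict.

- **Finding the hole:** I did not need to feel along the bar. The first side picture showed a dark round edge in the slot, which put the hole near y = -6 mm. The pin went straight in there with no force on the bar.
- **Seating:** The collar touched with the tool within 1 mm of the depth worked out beforehand. The highest force I read while seating was about 10 N, with a sideways part of about 6 N; both vanished when I opened the fingers.
- **Last checks:** After letting go, both pictures showed the collar flat on the guard and the grip's end within 2 pixels of where it should be. The gripper was about 110 mm back from where it let go and read only about 1 N.
- **Differences along the way:** The pin sat about 2 mm off the tool's centre line in the grasp, which I corrected before entering the slot. Estimates of the foot's position over the slot differed by 2–5 mm between my reading and the trained networks; I went by my own.
- **Not checked:** I did not re-measure the oil tin, lamp glass or bottle at the end. The arm and pin were planned to pass well above the tin and stayed away from the other two, and the forces read on the way showed no contact.

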